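Set the photometer's filter turret and take a reading

TASK

Push the tab of the photometer's filter turret round until it points squarely at the badge with the cross, then press the round read key fully down and let it come up again. Only push, with closed fingers or a fingertip: do not pinch the tab, do not press the key before the turret is set, and leave the vial, the cuvette, the bottle and the tip rack where they stand.

Things in the scene. Friction and masses are not known exactly. Their poses are not given: they have to be found in the camera images.
- turret_axis (a point): Filter turret of the photometer: a flat aluminium disc, 100 mm across, turning about a vertical axis on the flat top of a low beige case (270 x 380 mm, 80 mm high, rigid, fixed to the bench). This point is on the axis, at the disc's top, 10 mm above the case top. Four label badges lie round the disc.
- tab_mid (a point): Centre of the single black tab of the turret, an upright fin with a thin white line on top: 34 mm long radially (from 46 to 80 mm from the axis), 14 mm thick, its faces looking along the turning direction, its top 38 mm and its foot 4 mm above the case top. This point is 63 mm from the axis and 21 mm above the case top. It must be pushed on one face only, never squeezed. Both faces are free to push with the fingers pointing down.
- tab_point (a point): The point that the tab points at: 98 mm from the turret axis along the tab's direction, 3 mm above the case top, carried round by the turret. It lies on a badge's centre when the tab points straight at that badge.
- turret (a joint): Angle of the turret in rad, growing counterclockwise seen from above; at 0 the tab points to the case's front long side (the long side towards the robot, with the vent slots and the display). Stops at -2.6 and 2.6. It has no clicks: stiff, it needs about 2.5 N at the tab and stays where it is left. The tab starts near the front and every badge can be reached the shorter way round without meeting a stop.
- badge_cross_mid (a point): Label badge with a black CROSS (plus sign): white disc 36 mm across, 3 mm thick, fixed flat on the case, its centre 98 mm from the turret axis. This point is the centre of its top. The four badges are in any order, about 57 and 120 degrees either side of the case's front.
- badge_bar_mid (a point): Badge of the same make with a single black bar; centre of its top.
- badge_square_mid (a point): Badge of the same make with a solid black square; centre of its top.
- badge_ring_mid (a point): Badge of the same make with a black ring; centre of its top.
- read_key_top (a point): Read key: round black push button, 36 mm across, in a low grey housing on the case top, 180 mm to the side of the turret axis. This point is the centre of the key's top; the key is pressed straight down.
- read_key (a joint): Travel of the read key in m: 0 is up, 0.006 fully down (about 4 N); it springs back when let go.
- vial: Small capped amber vial, 24 mm across, 42 mm high, standing loose on the case top. Origin at its underside. To be left alone.
- cuvette: Capped clear cuvette, 14 x 14 mm, 45 mm high, standing loose on the case top. Origin at its underside. To be left alone.
- reagent_bottle: Amber bottle, 68 mm across, 150 mm high, standing on the bench beside the case on the key's side. Origin at its underside. To be left alone.
- tip_rack: Rack of pipette tips, 120 x 85 x 55 mm, standing on the bench beside the case on the turret's side. Origin at its underside. To be left alone.

How it is judged:
By the outcome, as a careful person would: the job done as asked, in the order asked, and still so for the second after the job is handed in, with the robot touching nothing.
It also fails if it takes over 48 s, if anything falls off the work surface, if the arm or the gripper's body presses on something with over 40 N, if the wrist force passes 120 N, or if a joint passes its speed limit or range.

ROBOT

A 6-joint arm with a two-finger parallel gripper is mounted at the origin on the work surface. World frame = base frame: x ahead of the robot, y to its left, z up, the work surface at z = 0. Lengths are in m, angles in rad, forces in N, time in s.
With the tool pointing down it reaches from about 0.3 to 0.85 m from the base axis. Payload 5.4 kg.
Tool frame: the origin (TCP) lies between the finger pads; the fingertips stand 14 mm ahead of it and the grasp point (between the pads) lies 5 mm behind it; z points along the fingers, y is the line along which they close (so a half turn about z gives the same grasp; the last joint's range is limited). The gripper opens to 85 mm and grips with 20 to 120 N. Pads are 22 mm wide; open, the fingers measure 114 mm over their backs; the gripper's body (76 mm by 85 mm) begins 54 mm behind the grasp point. The pads swing forward as they close: fully open they stand 13 mm farther back than shut.
Start: joints at [0.991, 0.158, 1.597, -0, 1.386, -0.21], TCP at [0.208, 0.536, 0.245] pointing down, gripper open.
Joint ranges: [-2.91, 2.91], [-0.94, 2.29], [0.18, 2.7], [-1.29, 4.43], [0.17, 2.64], [-3, 3]. Speed limits (rad/s): [2.57, 2.57, 3.14, 3.14, 3.14, 3.14].

INTERFACE

Orientations are given as [roll, pitch, yaw] about the fixed x, y, z axes, in that order (R = Rz(yaw) Ry(pitch) Rx(roll)).
In Python, from bench import manip gives the robot as it stands.
- The arm moves only by the shell command python3 -m creep 'ROWS' [OPENING] [FORCE]. ROWS is JSON, a list that holds one entry, the list of rows, each a list of 6 numbers: the shift along the tool's x, y, z in m, then the turn, a rotation vector about the tool's x, y, z in rad. A call has 1 to 10 rows; each row is the pose to reach, as a shift and turn from the pose commanded when the call began, along the tool's axes at that moment; what a row does not reach only later rows make up. A row lasts 1/8 s, in which the tool goes at most 62.5 mm and 10.7 degrees, less where a joint would pass 70% of its speed; a pose out of reach is approached as far as the arm can. A call with a gripper value outside its range is refused whole. OPENING is the closure, from 0 (fully open) to 1 (shut), set as the call begins (- or left out, the last holds). The fingers move at their own pace and stop on an object; FORCE is the grip in N (left out, the last holds). Time passes only in rows, so rows that repeat a pose let the fingers close. It gives the time, the measured TCP pose, the force, the opening and the grip force at its end, in the units of the state.
- manip.read_state(): the state, without advancing time (a new reading comes with each control period).
- manip.grab_frame(name): name is "scene" or "side" or "wrist"; returns a dict with "img" (420x560x3 uint8, blue, green, red), "z_map" (420x560 float32, m along the optical axis (not along the pixel's ray), 0 where there is no reading), "fx", "fy", "cx", "cy" (pixels), "k1" (the pictures are not rectified: a ray, as slopes to the right and down, at radius r is drawn at 1 + k1 r^2 times it, then the intrinsics apply), "R" (3x3) and "t" (3): a world point X has camera coordinates R X + t; the wrist camera has in their place "hand_eye" (4x4, takes a point from camera to tool coordinates, whose origin is the TCP and whose axes are the flange's). Camera axes: x right, y down, z forward; pixel columns grow to the right and rows downward; lengths in m; the calibration is good to about 2 mm. A picture is of the moment at which its call begins: read the wrist's pose just before it.
- manip.job_done(): hands the job in; it is judged then, once.
The state is a dict: "time": time; "qpos": joint angles; "qd": joint speeds; "effort": joint torques, N m; "position": TCP position; "orientation": TCP orientation; "ft_force": force on the tool from outside, world axes, zero at the start; "torque": the same for the moment, N m; "width": opening from 0.0 (shut) to 1.0 (fully open); "grasp_force": force on a finger pad.
Only numpy, scipy, OpenCV 4.12 (cv2) and the standard library are available. Lean on these libraries where they do the work, as an engineer would, in place of code of your own. Each camera call takes 0.05 s, during which the arm holds its last target. There are 200 camera calls.

## Working session

There is one attempt and no reset: what is moved stays moved. The work goes in short steps, Python scripts to look and compute and a shell command to move; the robot and the scene stay as the last step left them, time stands still between calls to the robot, and variables do not carry over. Pictures are saved under pics/ and viewed, at most 10 in all, crops included, and the job is handed in when it is done.

```bash
mkdir -p pics
python3 - <<'E'
from bench import manip
import cv2,numpy as np
s=manip.read_state();print({k:np.round(v,3).tolist() for k,v in s.items()})
for n in("scene","side"):
    f=manip.grab_frame(n);cv2.imwrite(f"pics/{n}0.png",f["img"]);np.savez(f"{n}0.npz",**f)
    print(n,f["fx"],f["cx"],f["cy"],f["k1"],(-np.array(f["R"]).T@f["t"]).round(3))
E
```

```text
{'time': 0.0, 'qpos': [0.991, 0.159, 1.598, 0.0, 1.386, -0.21], 'qd': [-0.001, -0.0, -0.002, -0.001, 0.001, 0.0], 'effort': [-0.001, -39.602, -33.142, -0.0, 0.009, 0.0], 'position': [0.208, 0.536, 0.244], 'orientation': [-3.14, -0.0, 2.772], 'ft_force': [-0.185, 0.379, -0.281], 'torque': [-0.002, 0.041, 0.039], 'grasp_force': 0.0, 'width': 0.997}
scene 475.9950292355453 268.59760355816 198.21869673374556 -0.08794160315011235 [ 1.121 -0.039  0.866]
side 404.4163750242539 280.22722169676075 203.58051435472836 -0.05758009089036245 [0.419 0.638 0.767]
```

View pics/scene0.png

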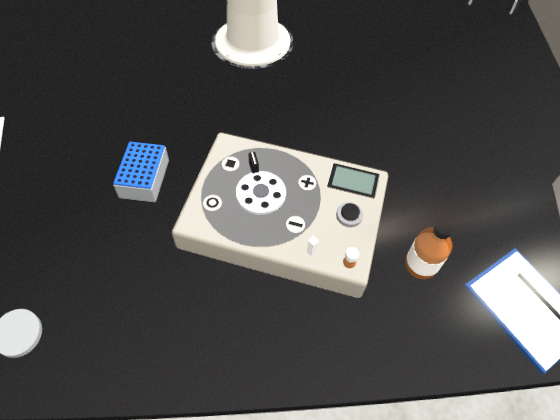

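View pics/side0.png

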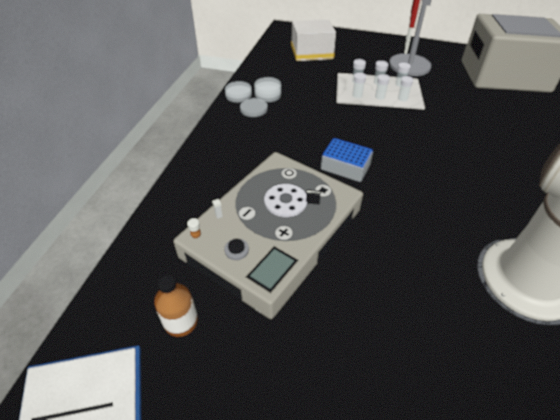

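The scene view shows the tab at (254,161), the cross at (307,182), the bar at (295,224), the ring at (212,202), the square at (231,163) and the key at (350,212). In the side view the cross is at (284,233), the key at (236,247) and the tab at (313,197).

```bash
cat > h.py <<'E'
import numpy as np,cv2
def ray(f,px):
    K=np.array([[f["fx"],0,f["cx"]],[0,f["fy"],f["cy"]],[0,0,1.]])
    n=cv2.undistortPoints(np.array([[px]],float),K,np.array([float(f["k1"]),0,0,0]))[0,0]
    R=np.array(f["R"]);return -R.T@np.array(f["t"]),R.T@np.array([n[0],n[1],1])
def onz(f,px,z):
    c,d=ray(f,px);return c+d*(z-c[2])/d[2]
def blob(f,px,lo,hi,r=14,pick=None):
    g=cv2.cvtColor(f["img"],cv2.COLOR_BGR2GRAY);m=cv2.inRange(g,lo,hi)
    w=np.zeros_like(m);cv2.circle(w,px,r,255,-1);m&=w
    cs=cv2.findContours(m,cv2.RETR_EXTERNAL,cv2.CHAIN_APPROX_NONE)[0]
    c=max(cs,key=cv2.contourArea);h=cv2.convexHull(c)
    e=cv2.fitEllipse(h) if len(h)>5 else None
    return (e[0] if e else c.mean((0,1))),cv2.contourArea(h)
E
python3 - <<'E'
from h import *
P={"scene":dict(cross=(307,182),bar=(295,224),ring=(212,202),square=(231,163)),
"side":dict(cross=(284,233),bar=(247,213),ring=(289,173),square=(323,190))}
Dk={"scene":((261,191),(350,212)),"side":((286,200),(236,246))}
for n in P:
    f=dict(np.load(n+"0.npz"))
    for k,p in P[n].items():
        e,a=blob(f,p,190,255,15);print(n,k,np.round(e,1),a,onz(f,e,.083).round(4))
    d,kk=Dk[n]
    e,a=blob(f,d,190,255,30);print(n,"disc",np.round(e,1),a,onz(f,e,.09).round(4))
    e,a=blob(f,kk,0,70,15);print(n,"key",np.round(e,1),a,onz(f,e,.095).round(4),onz(f,e,.105).round(4))
    for x0,y0 in (((254,161),) if n=="scene" else ((313,197),)):
        c=f["img"][y0-45:y0+65,x0-75:x0+75]
        cv2.imwrite(f"pics/{n}c.png",cv2.resize(c,None,fx=5,fy=5,interpolation=cv2.INTER_CUBIC))
E
```

```text
scene cross [310.1 180.5] 384.5 [0.559  0.0945 0.083 ]
scene bar [295.1 223.9] 243.0 [0.6596 0.054  0.083 ]
scene ring [212.  202.4] 226.0 [ 0.6011 -0.1046  0.083 ]
scene square [229.2 159.3] 401.0 [ 0.4948 -0.0686  0.083 ]
scene disc [260.7 192.1] 1693.5 [ 0.5868 -0.0078  0.09  ]
scene key [349.7 211.4] 207.5 [0.6451 0.1603 0.095 ] [0.6512 0.1577 0.105 ]
side cross [285.1 233.6] 50.5 [0.5573 0.0882 0.083 ]
side bar [249.6 214.7] 34.5 [0.6499 0.0563 0.083 ]
side ring [287.5 185.8] 29.0 [ 0.5908 -0.0596  0.083 ]
side square [326.3 192.7] 18.0 [ 0.4947 -0.062   0.083 ]
side disc [285.5 199.6] 983.5 [ 0.5817 -0.0061  0.09  ]
side key [235.9 245.9] 154.5 [0.6453 0.1581 0.095 ] [0.642  0.1653 0.105 ]
```

View pics/scenec.png

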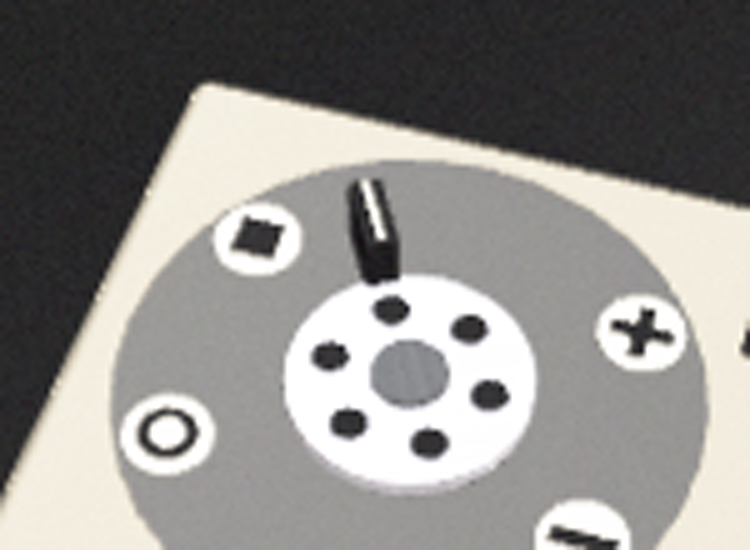

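The crop places the cross centre at scene (307.2,182.4), the square at (230.6,163.8), the ring at (212.6,202.6) and the bar at (295.1,223.9). The tab's white line runs from (252.4,152) to (255.5,164).

Run:
```python
from h import *
from scipy.optimize import least_squares
f=dict(np.load("scene0.npz"));g=dict(np.load("side0.npz"))
B={}
for k,p in dict(cross=(307,182),bar=(295,224),ring=(212,202),square=(231,163)).items():
    e,a=blob(f,p,190,255,11);B[k]=onz(f,e,.083);print(k,np.round(e,1),a,B[k].round(4))
Q=np.array(list(B.values()))[:,:2]
s=least_squares(lambda c:np.hypot(*(Q-c).T)-.098,[.587,-.008]);A=s.x;print("axis",A,s.fun)
for z in(.118,):
  a,b=onz(f,(252.4,152.4),z),onz(f,(255.7,164),z);print("line",a,b,np.hypot(*(a[:2]-A)),np.hypot(*(b[:2]-A)))
  for v in (a,b): print("tabdir",np.degrees(np.arctan2(*(v[:2]-A)[::-1])))
for k in B: print(k,np.degrees(np.arctan2(*(B[k][:2]-A)[::-1])))
# key by two rays
for nm,p,q in(("key",(349.7,211.4),(235.9,245.9)),("cross",(307.2,182.4),(284.3,233)),("disc",(261,192),(285.5,199.6)),("vial",(351,254),(193,224)),("cuv",(313,240),(217,203))):
    c1,d1=ray(f,p);c2,d2=ray(g,q)
    t=np.linalg.lstsq(np.c_[d1,-d2],c2-c1,rcond=None)[0];u,v=c1+t[0]*d1,c2+t[1]*d2;print(nm,((u+v)/2).round(4),np.linalg.norm(u-v).round(4))
# case corners
for p in((220,135),(387,171)): print("corner",onz(f,p,.08).round(3))
```

```text
cross [307.9 181.3] 240.0 [0.5608 0.0898 0.083 ]
bar [295.1 223.9] 243.0 [0.6596 0.054  0.083 ]
ring [212.  202.4] 226.0 [ 0.6011 -0.1046  0.083 ]
square [229.8 161.7] 247.5 [ 0.5014 -0.0675  0.083 ]
axis [ 0.58100137 -0.00740046] [0.00126037 0.00170416 0.00129142 0.00168981]
line [ 0.50770898 -0.02014538  0.118     ] [ 0.53777247 -0.01500324  0.118     ] 0.07439224973175798 0.04389236355778624
tabdir -170.13538891399838
tabdir -170.02524316518057
cross 101.71567646814822
bar 37.981156215475835
ring -78.32568367069001
square -142.94875092954604
key [0.6453 0.1596 0.0963] 0.0012
cross [0.5607 0.0873 0.0813] 0.0033
disc [ 0.5832 -0.0079  0.0867] 0.0025
vial [0.7465 0.1428 0.1161] 0.0004
cuv [0.7175 0.0773 0.1229] 0.0017
corner [ 0.424 -0.088  0.08 ]
corner [0.541 0.259 0.08 ]
```

```bash
python3 -m creep '[[[-0.25,-0.22,0,0,0,0.5],[-0.25,-0.22,0,0,0,0.5],[-0.25,-0.22,0,0,0,0.5],[-0.25,-0.22,0,0,0,0.5],[-0.25,-0.22,0,0,0,0.5],[-0.505,-0.434,0,0,0,1.03],[-0.505,-0.434,0,0,0,1.03],[-0.505,-0.434,0,0,0,1.03],[-0.505,-0.434,0,0,0,1.03],[-0.505,-0.434,0,0,0,1.03]]]' 1 40
```

```text
time: 1.35
position: [0.5026, -0.0172, 0.245]
orientation: [-3.141, -0.0, 1.741]
ft_force: [0.5, 1.6, 0.2]
width: 0.001
grasp_force: 0.0
```

```bash
python3 -m creep '[[[-0.02,0,0,0,0,0],[-0.02,0,0,0,0,0],[-0.02,0,0,0,0,0]]]'
python3 - <<'E'
from bench import manip
import cv2,numpy as np
s=manip.read_state();f=manip.grab_frame("wrist")
print(s["position"],s["orientation"]);f["pos"]=s["position"];f["rpy"]=s["orientation"]
np.savez("w1.npz",**f);print(np.round(f["hand_eye"],4))
cv2.imwrite("pics/w1.png",f["img"])
E
```

```text
time: 1.72
position: [0.505, -0.0335, 0.2451]
orientation: [-3.141, -0.001, 1.743]
ft_force: [0.1, 0.2, -0.6]
width: -0.003
grasp_force: 0.0
[ 0.50495031 -0.03354485  0.24507149] [-3.14105353e+00 -8.87299766e-04  1.74300152e+00]
[[ 1.000e-04 -9.525e-01 -3.046e-01  7.850e-02]
 [ 1.000e+00  6.000e-04 -1.400e-03 -3.000e-04]
 [ 1.500e-03 -3.046e-01  9.525e-01 -1.283e-01]
 [ 0.000e+00  0.000e+00  0.000e+00  1.000e+00]]
```

View pics/w1.png

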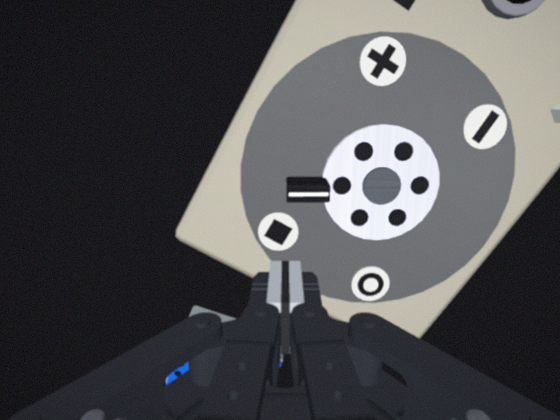

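The wrist view shows the cross at (382,61), the bar at (485,126), the ring at (371,283), the square at (278,231), the hub at (381,185) and the tab's white line from (289,194) to (328,194). The closed tips are at about (286,265).

```bash
cat >> h.py <<'E'
from scipy.spatial.transform import Rotation as Ro
from scipy.optimize import least_squares
def wrist(f,pos,rpy):
    T=np.eye(4);T[:3,:3]=Ro.from_euler("xyz",rpy).as_matrix();T[:3,3]=pos
    W=np.linalg.inv(T@np.array(f["hand_eye"]));f=dict(f);f["R"],f["t"]=W[:3,:3],W[:3,3];return f
def ang(v,A): return np.degrees(np.arctan2(v[1]-A[1],v[0]-A[0]))%360
def whites(f,lo=195,amin=25):
    """white blobs: hull ellipse centre, hull area, hull"""
    g=cv2.cvtColor(f["img"],cv2.COLOR_BGR2GRAY);m=cv2.inRange(g,lo,255)
    out=[]
    for c in cv2.findContours(m,cv2.RETR_EXTERNAL,cv2.CHAIN_APPROX_NONE)[0]:
        h=cv2.convexHull(c);a=cv2.contourArea(h)
        if a>amin and len(h)>5: out.append((np.array(cv2.fitEllipse(h)[0]),a,c[:,0,:]))
    return out
E
python3 - <<'E'
from h import *
f=dict(np.load("w1.npz"));f=wrist(f,f["pos"],f["rpy"])
B=[]
for e,a,c in whites(f):
    if e[1]>300: continue
    print(e.round(1),a,onz(f,e,.083).round(4))
    if 1000<a<3000:B.append(onz(f,e,.083)[:2])
    if a>6000:print("disc",onz(f,e,.09).round(4))
    if a<400:
        m=c.mean(0);P=np.array([onz(f,p,.118)[:2] for p in c]);u=np.linalg.svd(P-P.mean(0))[2][0]
        print("line mid",P.mean(0).round(4),"dir",np.degrees(np.arctan2(u[1],u[0]))%180,np.ptp(P@u));L=P.mean(0)
B=np.array(B);s=least_squares(lambda c:np.hypot(*(B-c).T)-.098,[.58,-.007]);A=s.x;print("axis",A.round(4),s.fun.round(4))
for b in B:print(b.round(4),ang(b,A).round(1))
print("tab",ang(L,A),np.hypot(*(L-A)))
g=cv2.cvtColor(f["img"],cv2.COLOR_BGR2GRAY)
E
```

```text
[370.  283.3] 967.0 [ 0.5984 -0.1045  0.083 ]
[238.8 237.1] 44.0 [ 0.4697 -0.0791  0.083 ]
line mid [ 0.4724 -0.064 ] dir 167.26271648217667 0.011344071605495443
[221.  228.9] 29.0 [ 0.4529 -0.0739  0.083 ]
line mid [ 0.4575 -0.0595] dir 99.74816847312051 0.006753028846896797
[277.8 231.1] 1141.5 [ 0.5035 -0.0673  0.083 ]
[380.1 181.7] 10480.5 [ 0.5828 -0.0073  0.083 ]
disc [ 0.5805 -0.006   0.09  ]
[484.7 126.2] 1443.0 [0.657  0.0537 0.083 ]
[248.5 152.7] 3958.5 [ 0.4676 -0.0021  0.083 ]
[273.7  75.2] 59.0 [0.4786 0.0617 0.083 ]
line mid [0.4799 0.0592] dir 166.50849453457315 0.009033188672557702
[382.5  60.7] 1730.0 [0.5605 0.0871 0.083 ]
axis [ 0.5817 -0.0086] [-0.0003 -0.0003  0.    ]
[ 0.5035 -0.0673] 216.9
[0.657  0.0537] 39.6
[0.5605 0.0871] 102.5
tab 146.3233390515667 0.12231197745860276
```

```bash
python3 - <<'E'
from h import *
f=dict(np.load("w1.npz"));f=wrist(f,f["pos"],f["rpy"]);A=np.array([.5816,-.0085])
for p in((288,194.5),(328,194.5)):
    v=onz(f,p,.118);print(v.round(4),np.hypot(*(v[:2]-A)),ang(v,A))
for p in((267,262),(286,262),(302,262),(267,302),(302,302)):
    print("tip",onz(f,p,.245-.014).round(4))
E
python3 -c "
from bench import manip;print(manip.read_state()['position'])"
```

```text
[ 0.5048 -0.023   0.118 ] 0.0781936245343353 190.7039584492406
[ 0.5349 -0.0178  0.118 ] 0.04760164892886307 191.20925315034017
tip [ 0.4949 -0.0264  0.231 ]
tip [ 0.5034 -0.0249  0.231 ]
tip [ 0.5106 -0.0237  0.231 ]
tip [ 0.4982 -0.0471  0.231 ]
tip [ 0.5145 -0.0442  0.231 ]
[ 0.50503417 -0.03337868  0.24520663]
```

```bash
python3 -m creep '[[[-0.02,0.014,0,0,0,-0.02],[-0.02,0.014,0.05,0,0,-0.02],[-0.02,0.014,0.1,0,0,-0.02],[-0.02,0.014,0.138,0,0,-0.02],[-0.02,0.014,0.138,0,0,-0.02],[-0.02,0.014,0.138,0,0,-0.02]]]'
python3 - <<'E'
import numpy as np
from bench import manip
s=manip.read_state();p=np.array(s["position"]);y=s["orientation"][2];A=np.array([.5816,-.0085])
X=np.array([np.cos(y),np.sin(y)]);Y=np.array([np.sin(y),-np.cos(y)])
print(p,np.degrees(y)); off=p[:2]-A;r=(off@X,off@Y);print("axis offset tool",r)
for d in range(0,100,5):
    a=np.radians(-d);c,s_=np.cos(a),np.sin(a);q=A+np.array([[c,-s_],[s_,c]])@off-p[:2];print(d,np.round([q@X,q@Y,np.radians(d)],4))
E
```

```text
time: 2.52
position: [0.5239, -0.0518, 0.1092]
orientation: [3.139, 0.001, 1.763]
ft_force: [-0.2, 0.1, 1.0]
width: 0.002
grasp_force: 0.0
[ 0.523863   -0.0518329   0.10920462] 101.01378686514803
axis offset tool (np.float64(-0.03150438737212423), np.float64(-0.0649521029461401))
0 [0. 0. 0.]
5 [ 0.0058 -0.0025  0.0873]
10 [ 0.0118 -0.0045  0.1745]
15 [ 0.0179 -0.0059  0.2618]
20 [ 0.0241 -0.0069  0.3491]
25 [ 0.0304 -0.0072  0.4363]
30 [ 0.0367 -0.0071  0.5236]
35 [ 0.043  -0.0063  0.6109]
40 [ 0.0491 -0.0051  0.6981]
45 [ 0.0552 -0.0033  0.7854]
50 [ 0.061  -0.0009  0.8727]
55 [0.0666 0.0019 0.9599]
60 [0.072  0.0052 1.0472]
65 [0.0771 0.0089 1.1345]
70 [0.0818 0.0131 1.2217]
75 [0.0861 0.0177 1.309 ]
80 [0.09   0.0226 1.3963]
85 [0.0935 0.0279 1.4835]
90 [0.0965 0.0334 1.5708]
95 [0.099  0.0392 1.6581]
```

```bash
cat > tab.py <<'E'
import sys,numpy as np
from bench import manip
s=manip.read_state();p=np.array(s["position"]);y=s["orientation"][2];A=np.array([.5816,-.0085])
X=np.array([np.cos(y),np.sin(y)]);Y=np.array([np.sin(y),-np.cos(y)])
off=p[:2]-A;print(p.round(4),np.degrees(y).round(2),"off",(off@X).round(4),(off@Y).round(4),"F",np.round(s["ft_force"],1))
for d in map(float,sys.argv[1:]):
    a=np.radians(-d);c,q=np.cos(a),np.sin(a);q=A+np.array([[c,-q],[q,c]])@off-p[:2];print(d,np.round([q@X,q@Y,np.radians(d)],4))
E
python3 -m creep '[[[0.008,0,0.002,0,0,0],[0.012,0,0.002,0,0,0],[0.012,0,0.002,0,0,0]]]'; python3 tab.py 8 16 24 32 40 48 56 64 72
```

```text
time: 2.9
position: [0.5207, -0.0401, 0.1059]
orientation: [3.141, 0.0, 1.763]
ft_force: [0.2, 0.1, 1.0]
width: 0.002
grasp_force: 0.0
[ 0.5207 -0.0401  0.1059] 100.98 off -0.0194 -0.0658 F [0.2 0.1 1. ]
8.0 [ 0.0093 -0.0021  0.1396]
16.0 [ 0.0189 -0.0028  0.2793]
24.0 [ 0.0284 -0.0022  0.4189]
32.0 [ 3.780e-02 -3.000e-04  5.585e-01]
40.0 [0.0468 0.0029 0.6981]
48.0 [0.0553 0.0073 0.8378]
56.0 [0.0631 0.0129 0.9774]
64.0 [0.07   0.0195 1.117 ]
72.0 [0.076  0.027  1.2566]
```

Now I push it round, about 72° first.

```bash
python3 -m creep '[[[0.009,-0.002,0,0,0,0.14],[0.019,-0.003,0,0,0,0.28],[0.028,-0.002,0,0,0,0.42],[0.038,0,0,0,0,0.56],[0.047,0.003,0,0,0,0.7],[0.055,0.007,0,0,0,0.84],[0.063,0.013,0,0,0,0.98],[0.07,0.0195,0,0,0,1.12],[0.076,0.027,0,0,0,1.257],[0.076,0.027,0,0,0,1.257]]]'
python3 - <<'E'
from bench import manip
import cv2,numpy as np
s=manip.read_state();f=manip.grab_frame("wrist");f["pos"]=s["position"];f["rpy"]=s["orientation"]
np.savez("w2.npz",**f);a=f["img"]
cv2.imwrite("pics/w2.png",a)
E
python3 tab.py 6 10 14 16
```

```text
time: 4.15
position: [0.5329, 0.0394, 0.1055]
orientation: [3.141, -0.0, 0.507]
ft_force: [-0.1, -0.2, -0.5]
width: -0.002
grasp_force: 0.0
[0.5327 0.0393 0.1054] 29.08 off -0.0195 -0.0655 F [-0.5 -0.6  0.4]
6.0 [ 0.007  -0.0017  0.1047]
10.0 [ 0.0117 -0.0024  0.1745]
14.0 [ 0.0164 -0.0028  0.2443]
16.0 [ 0.0188 -0.0028  0.2793]
```

View pics/w2.png

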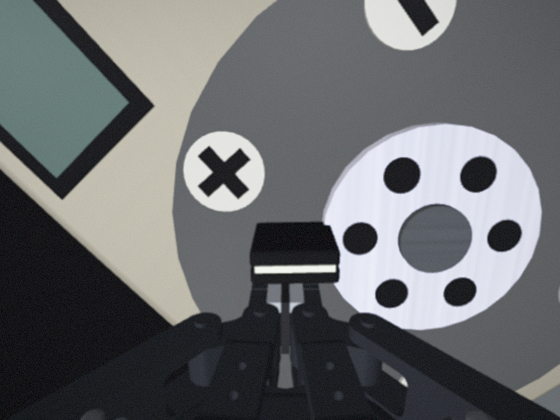

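The tab has followed: its white line runs from (254,270) to (337,268), and the cross is at (224,171).

```bash
cat > meas.py <<'E'
import sys
from h import *
# tab angle and cross angle from a wrist picture; args: file, line box x0 x1 y0 y1
def run(fn,box,cr):
    f=dict(np.load(fn));f=wrist(f,f["pos"],f["rpy"]);A=np.array([.5816,-.0085])
    g=cv2.cvtColor(f["img"],cv2.COLOR_BGR2GRAY);x0,x1,y0,y1=box
    m=np.zeros_like(g);m[y0:y1,x0:x1]=cv2.inRange(g[y0:y1,x0:x1],150,255)
    c=max(cv2.findContours(m,cv2.RETR_EXTERNAL,cv2.CHAIN_APPROX_NONE)[0],key=cv2.contourArea)
    ys,xs=np.nonzero(cv2.drawContours(np.zeros_like(g),[c],-1,255,-1))
    P=np.array([onz(f,(x,y),.118)[:2] for x,y in zip(xs.tolist(),ys.tolist())])
    u=np.linalg.svd(P-P.mean(0),full_matrices=False)[2][0]
    print("tab: dir",np.degrees(np.arctan2(u[1],u[0]))%180,"pos",ang(P.mean(0),A),"r",np.hypot(*(P.mean(0)-A)),"len",np.ptp(P@u))
    for e,a,h in whites(f,190):
        if np.hypot(*(e-cr))<25:v=onz(f,e,.083);print("cross",e.round(1),a,v.round(4),ang(v,A),np.hypot(*(v[:2]-A)))
        if a>12000 and e[1]<300 :print("disc",e.round(1),a,onz(f,e,.09).round(4))
a=list(map(int,sys.argv[2:]));run(sys.argv[1],a[:4],a[4:6])
E
python3 meas.py w2.npz 245 345 258 280 224 171
```

```text
tab: dir 120.13566858626979 pos 120.04263798276067 r 0.062326985652393065 len 0.030199723143712026
cross [223.5 171. ] 4944.5 [0.5616 0.0871 0.083 ] 101.84741327061985 0.0976343238579549
disc [431.1 226.3] 34393.0 [ 0.5859 -0.0052  0.09  ]
disc [153.3 167.1] 14291.5 [0.5505 0.1134 0.09  ]
```

```bash
python3 -m creep '[[[0.007,-0.0017,0,0,0,0.105],[0.0117,-0.0024,0,0,0,0.175],[0.0164,-0.0028,0,0,0,0.244],[0.0188,-0.0028,0,0,0,0.279],[0.0188,-0.0028,0,0,0,0.279]]]'
python3 - <<'E'
from bench import manip
import cv2,numpy as np
s=manip.read_state();f=manip.grab_frame("wrist");f["pos"]=s["position"];f["rpy"]=s["orientation"]
np.savez("w3.npz",**f)
E
python3 tab.py 1 2 3;python3 meas.py w3.npz 245 345 258 280 255 165
```

```text
time: 4.82
position: [0.5473, 0.0507, 0.1052]
orientation: [-3.141, 0.001, 0.228]
ft_force: [-1.8, 0.3, 1.1]
width: 0.002
grasp_force: 0.7
[0.5473 0.0507 0.1052] 13.05 off -0.0201 -0.0655 F [-1.7  0.1  0.6]
1.0 [ 0.0011 -0.0003  0.0175]
2.0 [ 0.0023 -0.0007  0.0349]
3.0 [ 0.0035 -0.001   0.0524]
tab: dir 105.31610456902008 pos 105.21441366713479 r 0.062427666352999275 len 0.029875575392754414
disc [431.4 224.5] 34644.5 [ 0.5868 -0.0066  0.09  ]
```

```bash
python3 -m creep '[[[0.0015,-0.0004,0,0,0,0.02],[0.003,-0.0009,0,0,0,0.045],[0.003,-0.0009,0,0,0,0.045],[-0.01,-0.0009,0,0,0,0.045],[-0.02,-0.0009,-0.03,0,0,0.045],[-0.02,-0.0009,-0.09,0,0,0.045],[-0.02,-0.0009,-0.12,0,0,0.045],[-0.02,-0.0009,-0.12,0,0,0.045],[-0.02,-0.0009,-0.12,0,0,0.045]]]'
python3 - <<'E'
from bench import manip
import cv2,numpy as np
s=manip.read_state();f=manip.grab_frame("wrist");f["pos"]=s["position"];f["rpy"]=s["orientation"]
np.savez("w4.npz",**f);cv2.imwrite("pics/w4.png",f["img"])
E
python3 tab.py
```

```text
time: 6.0
position: [0.5271, 0.0472, 0.2241]
orientation: [-3.141, 0.001, 0.181]
ft_force: [-0.4, -0.4, 0.9]
width: -0.001
grasp_force: 0.0
[0.5268 0.0473 0.2236] 10.36 off -0.0438 -0.0647 F [-0.4  1.  -0.9]
```

View pics/w4.png

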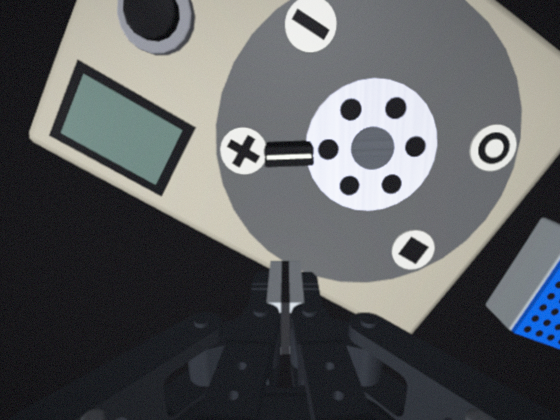

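The tab now points nearly at the cross. The cross is at (243,150), the tab line runs from (268,158) to (312,156), and all four badges are visible.

```bash
cat > m4.py <<'E'
import sys
from h import *
fn=sys.argv[1];C=list(map(int,sys.argv[2].split(",")));lb=list(map(int,sys.argv[3].split(",")))
f=dict(np.load(fn));f=wrist(f,f["pos"],f["rpy"]);g=cv2.cvtColor(f["img"],cv2.COLOR_BGR2GRAY)
B=[]
for i in range(0,8,2):
    p=(C[i],C[i+1]);e,a=blob(f,p,150,255,27 if i else 24)
    # dark mark inside
    w=np.zeros_like(g);cv2.circle(w,p,15,255,-1);m=cv2.inRange(g,0,100)&w
    M=cv2.moments(max(cv2.findContours(m,0,1)[0],key=cv2.contourArea));k=(M["m10"]/M["m00"],M["m01"]/M["m00"])
    B.append(onz(f,k,.083)[:2]);print(np.round(e,1),a,np.round(k,1),onz(f,e,.083)[:2].round(4),B[-1].round(4))
B=np.array(B);s=least_squares(lambda c:np.hypot(*(B-c).T)-.098,[.58,-.007]);A=s.x;print("axis",A.round(4),s.fun.round(4))
x0,x1,y0,y1=lb;m=np.zeros_like(g);m[y0:y1,x0:x1]=cv2.inRange(g[y0:y1,x0:x1],150,255)
ys,xs=np.nonzero(m);P=np.array([onz(f,(x,y),.118)[:2] for x,y in zip(xs.tolist(),ys.tolist())])
u=np.linalg.svd(P-P.mean(0),full_matrices=False)[2][0]
print("tab dir",np.degrees(np.arctan2(u[1],u[0]))%180,"pos",ang(P.mean(0),A),"r",np.hypot(*(P.mean(0)-A)),"cross",[ang(b,A).round(2) for b in B])
E
python3 m4.py w4.npz 243,150,311,25,493,148,413,250 268,311,151,162
```

```text
[242.9 150.3] 1695.5 [243.1 150.3] [0.5612 0.0871] [0.5612 0.087 ]
[310.4  24.7] 2167.5 [311.3  24.6] [0.6571 0.0533] [0.6573 0.0527]
[492.8 147.3] 1686.5 [493.1 147.9] [ 0.5992 -0.1046] [ 0.5988 -0.1051]
[412.6 249.3] 1322.5 [413.  249.9] [ 0.5041 -0.0674] [ 0.5037 -0.0679]
axis [ 0.5814 -0.0088] [-0.0001 -0.0004 -0.0002 -0.0003]
tab dir 102.35611627090286 pos 102.09391801142253 r 0.06254106267842713 cross [np.float64(101.91), np.float64(38.99), np.float64(280.24), np.float64(217.25)]
```

The tab is within about 0.4° of the cross, so I leave it. Next is the key.

```bash
python3 -m creep '[[[0.05,-0.033,0,0,0,0],[0.1,-0.066,0,0,0,0],[0.136,-0.089,0,0,0,0],[0.136,-0.089,0.04,0,0,0],[0.136,-0.089,0.08,0,0,0],[0.136,-0.089,0.1,0,0,0],[0.136,-0.089,0.1,0,0,0],[0.136,-0.089,0.1,0,0,0]]]'
python3 - <<'E'
from bench import manip
import cv2,numpy as np
s=manip.read_state();print(s["position"],s["ft_force"])
f=manip.grab_frame("side");cv2.imwrite("pics/s5.png",cv2.resize(f["img"][180:300,160:320],None,fx=4,fy=4))
E
```

```text
time: 7.05
position: [0.6469, 0.1592, 0.1271]
orientation: [3.141, -0.003, 0.181]
ft_force: [0.5, 0.3, 0.6]
width: 0.001
grasp_force: 0.0
[0.64687658 0.1591692  0.12713203] [0.4678678  0.27377142 0.60233074]
```

View pics/s5.png

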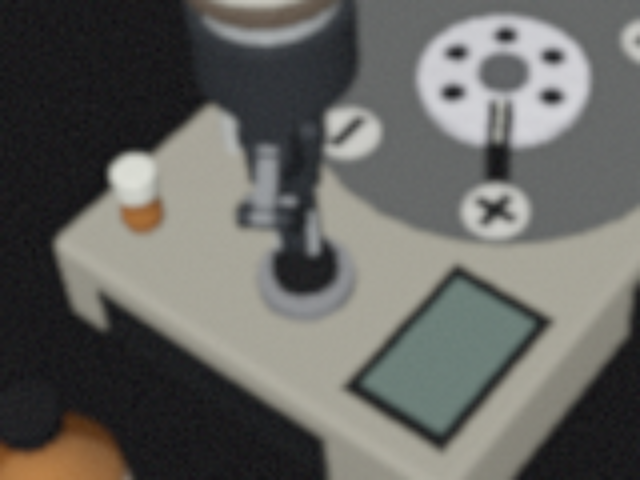

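In the crop the fingertips are over the key (crop (305,265)), the tab points at the cross, and the vial stands clear.

```bash
python3 -m creep '[[[0,0,0.006,0,0,0],[0,0,0.012,0,0,0],[0,0,0.012,0,0,0],[0,0,0.012,0,0,0]]]'; python3 -m creep '[[[0,0,0.003,0,0,0],[0,0,0.003,0,0,0]]]';python3 -m creep '[[[0,0,0.002,0,0,0],[0,0,0.002,0,0,0]]]'
```

```text
time: 7.6
position: [0.6459, 0.1592, 0.1137]
orientation: [3.141, -0.0, 0.181]
ft_force: [-0.3, 0.2, 1.5]
width: -0.005
grasp_force: 1.1
time: 7.85
position: [0.646, 0.1592, 0.1105]
orientation: [3.141, -0.001, 0.181]
ft_force: [0.3, 0.1, 3.8]
width: -0.001
grasp_force: 1.8
time: 8.1
position: [0.6461, 0.1593, 0.11]
orientation: [3.141, -0.001, 0.181]
ft_force: [-4.0, -0.3, 9.9]
width: 0.003
grasp_force: 5.1
```

```bash
python3 -m creep '[[[0,0,0.001,0,0,0],[0,0,0.001,0,0,0]]]';python3 -m creep '[[[0,0,0.001,0,0,0],[0,0,0.001,0,0,0],[0,0,0.001,0,0,0]]]'
```

```text
time: 8.35
position: [0.6461, 0.1593, 0.1098]
orientation: [3.141, -0.001, 0.181]
ft_force: [-5.9, -0.9, 14.9]
width: 0.0
grasp_force: 7.3
time: 8.72
position: [0.6462, 0.1593, 0.1098]
orientation: [3.141, -0.001, 0.181]
ft_force: [-8.9, -1.5, 18.7]
width: -0.003
grasp_force: 9.4
```

Force rises with no further travel, so the key seems bottomed. I check the key's free height in the earlier depth map.

Run:
```python
from h import *
from bench import manip
def zs(f,p,r=2):
    D=f["z_map"];o=[]
    for y in range(p[1]-r,p[1]+r+1):
        for x in range(p[0]-r,p[0]+r+1):
            c,d=ray(f,(x,y));o.append((c+d*D[y,x])[2])
    return np.median(o).round(4)
f=dict(np.load("scene0.npz"));g=dict(np.load("side0.npz"))
print("key",zs(f,(350,211)),zs(g,(236,245)),"case near",zs(f,(325,215)),zs(g,(215,240)),"disc",zs(f,(261,200),1))
w=dict(np.load("w4.npz"));w=wrist(w,w["pos"],w["rpy"]);print("wrist key",zs(w,(150,14)),"case",zs(w,(200,50)),"ring",zs(w,(188,20),1))
n=manip.grab_frame("scene");print("now")
cv2.imwrite("pics/k6.png",cv2.resize(n["img"][150:280,270:430],None,fx=4,fy=4,interpolation=cv2.INTER_CUBIC))
```

```text
key 0.1011 0.1021 case near 0.0791 0.0803 disc 0.0895
wrist key 0.1019 case 0.0797 ring 0.0908
now
```

View pics/k6.png

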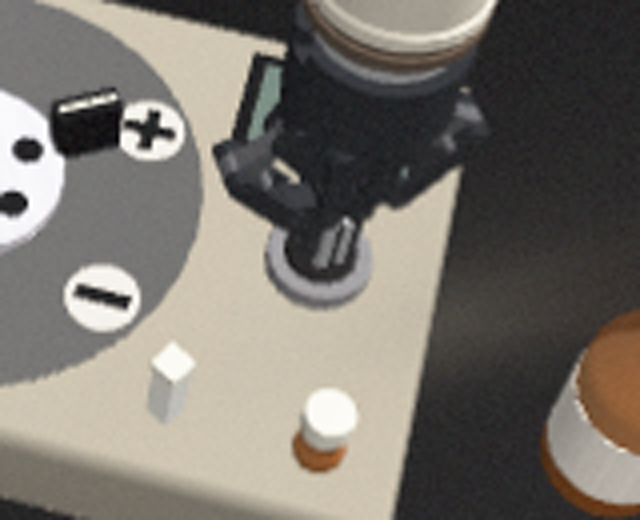

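The free key top was at about 0.1018. The tip is now at 0.0958, so the key has gone down the full 6 mm. The picture shows the tips squarely on the key, with the vial and cuvette still standing. Now I let it up and retreat.

```bash
python3 -m creep '[[[0,0,-0.006,0,0,0],[0,0,-0.02,0,0,0],[0,0,-0.06,0,0,0],[0,0,-0.11,0,0,0],[-0.06,0,-0.14,0,0,0],[-0.12,0,-0.14,0,0,0],[-0.12,0,-0.14,0,0,0],[-0.12,0,-0.14,0,0,0]]]'
python3 - <<'E'
from bench import manip
import cv2,numpy as np
s=manip.read_state();f=manip.grab_frame("wrist");f["pos"]=s["position"];f["rpy"]=s["orientation"]
np.savez("w7.npz",**f);cv2.imwrite("pics/w7.png",f["img"]);print(s["ft_force"])
E
```

```text
time: 9.78
position: [0.528, 0.1377, 0.2467]
orientation: [3.142, -0.001, 0.181]
ft_force: [0.3, 0.5, 1.6]
width: 0.003
grasp_force: 0.0
[0.34250297 0.46551148 1.5663354 ]
```

View pics/w7.png

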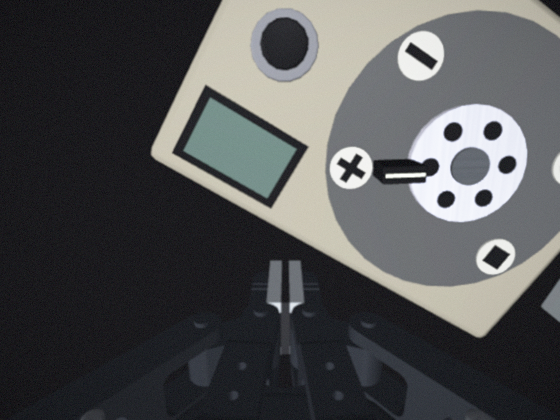

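The wrist view shows the tab line (385–425,175) still aimed at the cross (351,168), with the key at (284,43) up again and the robot clear.

Run:
```python
from h import *
f=dict(np.load("w7.npz"));f=wrist(f,f["pos"],f["rpy"])
c,d=ray(f,(284,43));print("key z",(c+d*f["z_map"][43,284])[2])
A=np.array([.5815,-.0087])
for p,z in(((386,176),.118),((425,174.5),.118),((350.8,168),.083)):print(ang(onz(f,p,z),A))
from bench import manip;print(manip.job_done())
```

```text
key z 0.10161056675340047
102.51559680786205
102.37020654382097
102.36212511706286
the job is handed in; nothing more can be done
None
```

The job is handed in: the turret tab points at the cross badge to within about half a degree, measured from the images, the read key was then pressed fully down and has come back up, and the vial, cuvette, bottle and rack were not touched.

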